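# Click the humidifier's dosing lever to the count for the bottle in its bay and hold it

### The job

Look which container stands in the round bay of the humidifier unit: for the short wide jar the dosing lever needs three clicks from its rest position, for the tall slim bottle five. Take the lever by its knob, advance it by exactly that many clicks, feeling for each one and never going a click too far, and keep holding it there: it springs back if let go, so finish with the gripper still on the lever. Leave both containers and everything else on the desk where they are.

Things in the scene. Friction and masses are not known exactly. Their poses are not given: they have to be found in the camera images.
- unit: cream humidifier unit, fixed to the desk: box 240 (x) x 320 (y) x 110 mm high, its front with the dark panel to its own -x. Origin: centre of its underside, on the desk. On its flat top: the lever over a low toothed quadrant (6 mm high) and, rear left, the pill jar. At the left (+y) side a steel tube (8 mm) rises at (60, 140) mm and leads over the bay, its top 204 mm above the desk.
- lever: dosing lever on the unit's top. Origin: on its vertical pivot axis, 114 mm above the desk, at (20, 0) mm of the unit. At rest its axes are parallel to the unit's. A flat steel arm (14 mm wide, top 126 mm above the desk) leads to the knob. It advances clockwise seen from above (negative turn about z) by up to 1.5 rad, the knob sweeping along the unit's front from right to left (+y).
- lever_knob (a point): centre of the top of the lever's knob, 172 mm above the desk: an upright black cylinder, 20 mm diameter, from 126 to 172 mm above the desk, free all round above 130 mm. Its axis lies 100 mm from the pivot; at rest, at (-82, -57) mm of the lever's frame. The knob does not spin on the arm: between gripped pads it rubs, which adds some 2 to 4 N of steady resistance unless the gripper turns along.
- lever_pivot (a point): a point on the lever's pivot axis, 130 mm above the desk. A spring returns the lever to rest from anywhere (7 to 8 N at the knob). Clicks lie every 0.2 rad (20 mm at the knob) from rest: going to each, the resistance at the knob first rises about 5 N above that mean (1/4 of the way), then drops to 5 N below it (3/4 of the way) and is back at the mean at the click.
- bay (a point): centre of the bay, at desk height: a round white collar, 86 mm inside diameter, 98 mm outside, 18 mm high, at the unit's left side, at (-20, 220) mm of the unit; one of the two containers stands in it (on the desk, within 8 mm of its centre)
- short_jar: short wide clear jar with a white cap, 72 mm diameter, 85 mm high; origin: centre of its underside. Stands in the bay or on the desk at the right of the unit.
- tall_bottle: tall slim clear bottle with a white cap, 56 mm diameter, 170 mm high; origin: centre of its underside. Stands in the bay or on the desk at the right of the unit.
- mug: bystander: white mug, 80 mm diameter, 90 mm high, origin centre of underside
- stapler: bystander: stapler, 130 x 34 x 42 mm, origin centre of underside
- pill_jar: bystander: small amber jar, 40 mm diameter, 55 mm high, standing on the unit's top at its rear left; origin centre of underside
- water_bottle: bystander: water bottle with a blue cap, 64 mm diameter, 200 mm high, origin centre of underside
- tape_roll: bystander: roll of paper tape lying flat, 80 mm diameter, 20 mm high, origin centre of underside
- thermometer_case: bystander: flat grey case, 40 x 140 x 22 mm, origin centre of underside
Mind the look-alikes: they are no part of the job. What is shaped like the tall_bottle but purple is not meant. Leave any brown look-alike of the short_jar alone.

How it is judged:
On the way, in this order (a step that is already met when the one before it is completed fails the run):
1. the lever, moved by the fingers, is past its first click and not yet at the third (contact force between the fingers and lever above 1 N and angle between the x axis of lever and the x axis of unit, either way round between 0.16 and 0.5 rad), for 0.05 s.
2. the lever is held at the click that belongs to the container in the bay (((horizontal distance between short_jar and bay below 0.02 m and angle between the x axis of lever and the x axis of unit, either way round between 0.52 and 0.68 rad) or (horizontal distance between tall_bottle and bay below 0.02 m and angle between the x axis of lever and the x axis of unit, either way round between 0.92 and 1.08 rad)) and contact force between the fingers and lever above 1 N), for 0.3 s.
At the end, for the whole second after the job is handed in: With the short jar in the bay the lever stands at its third click (0.52 to 0.68 rad from rest), with the tall bottle at its fifth (0.92 to 1.08 rad), and the fingers still hold it with more than 1 N, for the whole last second (all of step 2); the arm keeps its last pose, push and grip.
It fails at once if the lever goes more than half a click beyond the called count ((horizontal distance between short_jar and bay below 0.02 m and angle between the x axis of lever and the x axis of unit, either way round above 0.72 rad) or (horizontal distance between tall_bottle and bay below 0.02 m and angle between the x axis of lever and the x axis of unit, either way round above 1.12 rad)).
It fails at once if a container or bystander is moved by more than 15 mm (distance of any of short_jar, tall_bottle, mug, stapler, pill_jar, water_bottle, tape_roll, thermometer_case from where it was at the start of the episode above 0.015 m).
It also fails if it takes over 64 s, if anything falls off the work surface, if the arm or the gripper's body presses on something with over 40 N, if the wrist force passes 120 N, or if a joint passes its speed limit or range.

### The arm

A 7-joint arm with a two-finger parallel gripper is mounted at the origin on the work surface. World frame = base frame: x ahead of the robot, y to its left, z up, the work surface at z = 0. Lengths are in m, angles in rad, forces in N, time in s.
With the tool pointing down it reaches from about 0.425 to 1.025 m from the base axis. Payload 3.6 kg.
Tool frame: the origin (TCP) lies on the centre line of the jaws, within the pads' length; the fingertips stand ahead of it and the grasp point (between the pads) lies 5 mm behind it (bot.tcp_to_tips is the z of the fingertips in the tool frame, in m); z points along the fingers, y is the direction in which the jaws open and shut (so a half turn about z gives the same grasp; the last joint's range is limited). The gripper opens to 85 mm and grips with 20 to 120 N. Pads are 22 mm wide; open, the fingers measure 114 mm over their backs; the gripper's body (76 mm by 85 mm) begins 54 mm behind the grasp point. The pads swing forward as they close: fully open they stand 13 mm farther back than shut.
Start: joints at [1.044, 0.591, 0.048, 1.609, -0.033, 0.943, -0.034], TCP at [0.305, -0.658, 0.245] pointing down, gripper open.
Joint ranges: [-2.69, 2.69], [-0.47, 2.24], [-1.27, 1.36], [0.19, 2.51], [-1.53, 4.68], [0.08, 2.07], [-3.09, 3.09]. Speed limits (rad/s): [2.57, 2.57, 3.14, 3.14, 3.14, 3.14, 3.14].

### API

Orientations are given as [roll, pitch, yaw] about the fixed x, y, z axes, in that order (R = Rz(yaw) Ry(pitch) Rx(roll)).
In Python, from plant import bot, capture, camera_model, look_for, cut_out, landmark_of gives the robot as it stands. The module is installed in compiled form; this text tells all that it offers.
- The arm moves only by the tool drive_tool, never from a script. Its argument "series" is a list of rows, each an object with "linear": the shift along the tool's x, y, z in cm, a list of three; "turn": the turn, a rotation vector about the tool's x, y, z in degrees, a list of three; "claw": the closure in counts, from 0 (fully open) to 255 (shut). A call has 1 to 20 rows; each row is the pose to reach, as a shift and turn from the pose commanded when the call began, along the tool's axes at that moment; what a row does not reach only later rows make up. A row lasts 1/8 s, in which the tool goes at most 62.5 mm and 10.7 degrees, less where a joint would pass 70% of its speed; a pose out of reach is approached as far as the arm can. A call with a gripper value outside its range is refused whole. The fingers move at their own pace and stop on an object; the grip force is fixed at half the most. Time passes only in rows, so rows that repeat a pose let the fingers close. It gives the time, the measured TCP pose, the force and the opening at its end, in the units of the state.
- bot.read_state(): the state, without advancing time (a new reading comes with each control period).
- capture(name): name is "scene" or "top"; returns (picture, depth): 420x560x3 uint8, red, green, blue; 420x560 float32, m along the optical axis (not along the pixel's ray), 0 where there is no reading.
- camera_model(name): a dict with "mtx" (3x3 intrinsics, pixels), "D" ([k1, k2, p1, p2, k3] as OpenCV has them; the pictures are not rectified), "cam_to_world" (4x4, takes a point from camera to world coordinates). Camera axes: x right, y up, looking along -z (the intrinsics and any distortion apply to the point x, -y, -z); pixel columns grow to the right and rows downward; lengths in m; the calibration is good to about 2 mm. A picture is of the moment at which its call begins. camera_model takes no time and is no camera call.
- bot.sign_off(): hands the job in, once; it reports no verdict.
Trained networks look in the newest picture that a camera, given by its name, has taken for a name from the list of things; names that differ only in an ending like _2 or _b are one class to them, and where a whole thing is asked for, a point or a joint stands for the part that bears it (a point fixed in the world has none). Each returns a list of dicts, best first, with "confidence" (0 to 1); they miss things now and then, are a little off and sometimes report something else, mostly with a low value. They report only what shows in the picture. A call takes as long as a camera call. They do not tell look-alikes from the thing itself.
- look_for(query, camera): "centre" ([x, y, z] in m, in world coordinates, good to about 4 mm: the middle of the surface that is visible of it).
- cut_out(query, camera): "pixels" (420x560 bool, what is visible of it).
- landmark_of(query, camera): "centre" ([x, y, z] in m, in world coordinates, good to about 4 mm: a listed point, or the origin of a listed thing).
The state is a dict: "t": time; "joint_positions": joint angles; "joint_vel": joint speeds; "joint_efforts": joint torques, N m; "ee_pos": TCP position; "tcp_rot": TCP orientation; "force": force on the tool from outside, world axes, zero at the start; "torque": the same for the moment, N m; "finger_gap": finger opening in m.
Only numpy, scipy, OpenCV 4.12 (cv2) and the standard library are available. Lean on these libraries where they do the work, as an engineer would, in place of code of your own. Each camera call takes 0.05 s, during which the arm holds its last target.

## Working session

There is one attempt and no reset: what is moved stays moved. The work goes in short steps, Python scripts to look and compute and a tool call to move; the robot and the scene stay as the last step left them, time stands still between calls to the robot, and variables do not carry over. Pictures are saved under pics/ and viewed, and the job is handed in when it is done.

Besides the shell and the picture viewer there is one more tool, called after ">>>" as name([rows], argument=value, ...), one row to a line, values as JSON. drive_tool: Moves the arm, as the interface text tells. Its arguments: {"type":"object","properties":{"series":{"type":"array","items":{"type":"object","properties":{"linear":{"type":"array","items":{"type":"number"}},"turn":{"type":"array","items":{"type":"number"}},"claw":{"type":"number"}}}}},"required":["series"]}

```bash
mkdir -p pics; cat > h.py <<'E'
from plant import bot, capture, camera_model, look_for, cut_out, landmark_of
import numpy as np, cv2
def save(n,name):
    p,d=capture(n); cv2.imwrite(f'pics/{name}.png',p[:,:,::-1]); np.save(f'pics/{name}_d.npy',d); return p,d
E
python3 - <<'E'
from h import *
save('scene','s1'); save('top','t1')
for c in ['top','scene']:
    for q in ['unit','lever','lever_knob','lever_pivot','bay','short_jar','tall_bottle']:
        try:
            print(c,q,[(np.round(r['centre'],3),round(r['confidence'],2)) for r in landmark_of(q,c)])
        except Exception as e: print(q,e)
s=bot.read_state();print(s, bot.tcp_to_tips)
E
```

```text
top unit [(array([ 0.676, -0.022,  0.004]), 0.55)]
top lever [(array([ 0.693, -0.026,  0.117]), 0.88)]
top lever_knob [(array([ 0.601, -0.063,  0.172]), 0.86), (array([ 0.356,  0.478, -0.002]), 0.65)]
top lever_pivot [(array([ 0.689, -0.03 ,  0.128]), 0.74)]
top bay [(array([0.494, 0.041, 0.001]), 0.69), (array([0.71 , 0.193, 0.001]), 0.65)]
top short_jar [(array([0.742, 0.333, 0.005]), 0.89), (array([0.712, 0.197, 0.001]), 0.76)]
top tall_bottle [(array([ 0.721, -0.29 , -0.003]), 0.92), (array([ 0.613, -0.28 ,  0.002]), 0.65), (array([ 0.684, -0.031,  0.129]), 0.28)]
scene unit [(array([ 0.672, -0.025, -0.   ]), 0.95), (array([ 0.49 , -0.504, -0.001]), 0.53)]
scene lever [(array([ 0.693, -0.028,  0.117]), 0.86), (array([ 0.713,  0.193, -0.001]), 0.7)]
scene lever_knob [(array([ 0.596, -0.063,  0.176]), 0.72)]
scene lever_pivot [(array([ 0.694, -0.026,  0.134]), 0.63), (array([ 0.485, -0.503,  0.001]), 0.3), (array([ 0.713,  0.19 , -0.003]), 0.24)]
scene bay [(array([ 0.714,  0.193, -0.002]), 0.61)]
scene short_jar [(array([0.742, 0.33 , 0.003]), 0.76), (array([0.711, 0.19 , 0.   ]),
[... 243 characters left out ...]
positions': array([ 1.0434732 ,  0.59117408,  0.04842483,  1.6085041 , -0.03329525,
        0.94269257, -0.03368674]), 'joint_vel': array([ 1.90885289e-03, -1.07331711e-03, -1.98181037e-04,  5.54752837e-05,
       -5.86350497e-04,  6.16146811e-04, -5.92173609e-04]), 'joint_efforts': array([ 5.97680855e-05, -5.48558414e+01,  1.54596627e+00, -1.98527277e+01,
        9.34960961e-03,  1.38211799e-03,  1.45897059e-05]), 'ee_pos': array([ 0.30473872, -0.65784982,  0.24532028]), 'tcp_rot': array([3.14156224e+00, 4.11765321e-05, 4.33851471e-01]), 'force': array([-0.48654158,  0.87713155, -0.80990564]), 'torque': array([-0.06876614,  0.02778222,  0.0035871 ]), 'finger_gap': 0.08514172435214033} 0.014
```

View pics/s1.png

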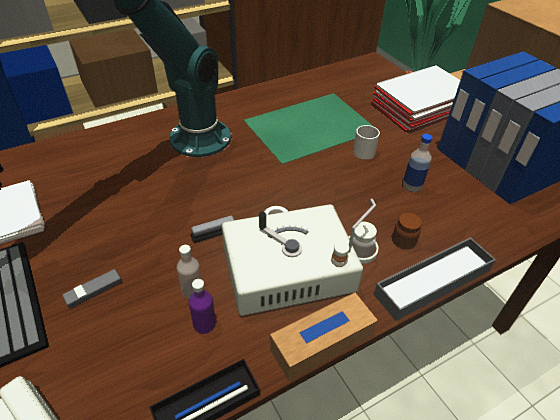

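View pics/t1.png

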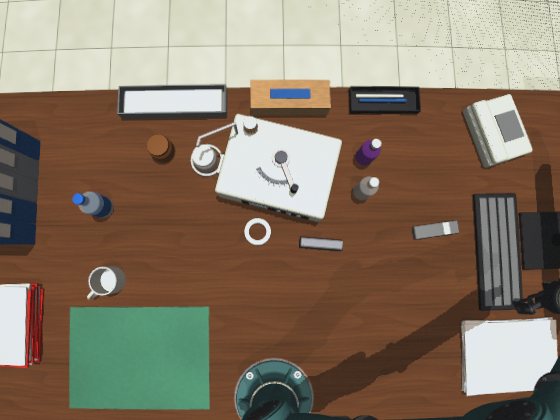

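```bash
cat >> h.py <<'E'
def cloud(n,d):
    m=camera_model(n); h,w=d.shape
    u,v=np.meshgrid(np.arange(w),np.arange(h))
    p=cv2.undistortPoints(np.stack([u,v],-1).reshape(-1,1,2).astype(np.float64),np.array(m['mtx']),np.array(m['D'])).reshape(h,w,2)
    P=np.stack([p[...,0]*d,-p[...,1]*d,-d,np.ones_like(d)],-1)@np.array(m['cam_to_world']).T
    P=P[...,:3]; P[d<=0]=np.nan; return P
E
python3 - <<'E'
from h import *
for n,f in [('top','t1'),('scene','s1')]:
    d=np.load(f'pics/{f}_d.npy'); P=cloud(n,d); 
    z=P[...,2]; near=(abs(P[...,0]-.68)<.25)&(abs(P[...,1]+.02)<.25)
    m=near&(abs(z-.110)<.006)
    pts=P[m][:,:2]
    lab=cv2.morphologyEx(m.astype(np.uint8),cv2.MORPH_OPEN,np.ones((3,3)))
    k,l,st,_=cv2.connectedComponentsWithStats(lab); i=1+np.argmax(st[1:,4]); pts=P[l==i][:,:2]
    print(n,len(pts),cv2.minAreaRect((pts*1000).astype(np.float32)))
    k=(np.hypot(P[...,0]-.598,P[...,1]+.063)<.03)&(z>.16)&(z<.185)
    q=P[k]; print('knob',len(q),q.mean(0),q.min(0),q.max(0))
    b=(np.hypot(P[...,0]-.712,P[...,1]-.193)<.04)&(z>.03)&(z<.19)
    print('bay z hist',np.histogram(P[b][:,2],bins=np.arange(.02,.22,.01)))
    im=cv2.imread(f'pics/{f}.png')
    c=(slice(110,235),slice(140,400)) if n=='top' else (slice(180,330),slice(160,430))
    cv2.imwrite(f'pics/{f}_crop.png',cv2.resize(im[c],None,fx=2.9,fy=2.9,interpolation=cv2.INTER_CUBIC))
E
```

```text
top 7745 ((673.6873779296875, -22.578750610351562), (318.7898864746094, 236.26260375976562), 74.77228546142578)
knob 48 [ 0.60000324 -0.06160436  0.17181435] [ 0.59100098 -0.0715671   0.16074365] [ 0.61141461 -0.05246009  0.17710007]
bay z hist (array([  0,  10,  23,  50,  44,  19, 336,  21,   0,   0,   0,   0,   0,
         0,   0,   0,   1,   0,   0]), array([0.02, 0.03, 0.04, 0.05, 0.06, 0.07, 0.08, 0.09, 0.1 , 0.11, 0.12,
       0.13, 0.14, 0.15, 0.16, 0.17, 0.18, 0.19, 0.2 , 0.21]))
scene 7570 ((674.009765625, -23.230331420898438), (317.2204284667969, 240.9134063720703), 75.23485565185547)
knob 60 [ 0.60231567 -0.06370587  0.16989985] [ 0.58923172 -0.07332002  0.16012339] [ 0.61045753 -0.05475806  0.17747333]
bay z hist (array([  0,  48,  58,  72,  69,  50, 304,   1,   0,   0,   0,   0,   0,
         0,   0,   0,   2,   0,   0]), array([0.02, 0.03, 0.04, 0.05, 0.06, 0.07, 0.08, 0.09, 0.1 , 0.11, 0.12,
       0.13, 0.14, 0.15, 0.16, 0.17, 0.18, 0.19, 0.2 , 0.21]))
```

View pics/s1_crop.png

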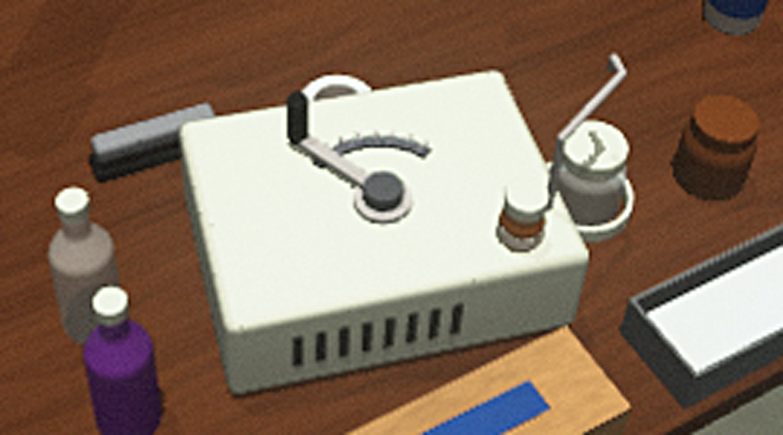

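View pics/t1_crop.png

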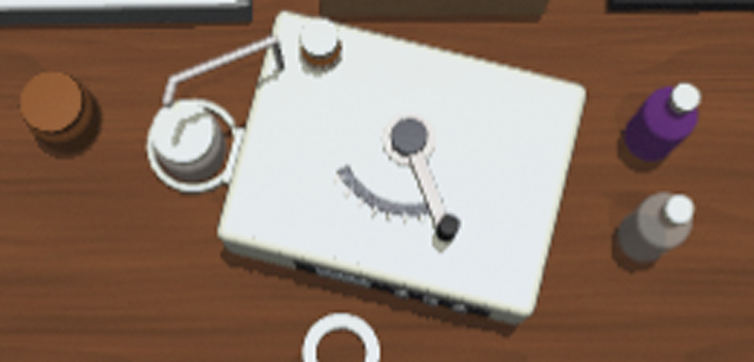

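The bay holds the clear jar with a cap at about 85 mm (top-view crop 185,135), and the clear tall bottle stands on the right. So the target is three clicks, 0.6 rad. First move: above the knob.

>>> drive_tool([
  {"linear": [5,-4,0],"turn": [0,0,0],"claw": 0},
  {"linear": [10,-8,0],"turn": [0,0,1],"claw": 0},
  {"linear": [15,-12,0],"turn": [0,0,2],"claw": 0},
  {"linear": [20,-16,0],"turn": [0,0,3],"claw": 0},
  {"linear": [25,-20,0],"turn": [0,0,4],"claw": 0},
  {"linear": [30,-24,0],"turn": [0,0,5],"claw": 0},
  {"linear": [35,-28,0],"turn": [0,0,5],"claw": 0},
  {"linear": [40,-32,0],"turn": [0,0,5],"claw": 0},
  {"linear": [45,-36,0],"turn": [0,0,5],"claw": 0},
  {"linear": [49,-40,0],"turn": [0,0,5],"claw": 0},
  {"linear": [51.8,-41.7,0],"turn": [0,0,5],"claw": 0},
  {"linear": [51.8,-41.7,0],"turn": [0,0,5],"claw": 0},
  {"linear": [51.8,-41.7,0],"turn": [0,0,5],"claw": 0},
  {"linear": [51.8,-41.7,0],"turn": [0,0,5],"claw": 0},
])

```text
t: 2.55
ee_pos: [0.5987, -0.0639, 0.2453]
tcp_rot: [3.141, 0.001, 0.343]
force: [-0.2, -0.7, -0.2]
finger_gap: 0.0855
```

>>> drive_tool([
  {"linear": [0.1,-0.15,2.5],"turn": [0,0,0],"claw": 0},
  {"linear": [0.1,-0.15,5],"turn": [0,0,0],"claw": 0},
  {"linear": [0.1,-0.15,7.5],"turn": [0,0,0],"claw": 0},
  {"linear": [0.1,-0.15,9.4],"turn": [0,0,0],"claw": 0},
  {"linear": [0.1,-0.15,9.4],"turn": [0,0,0],"claw": 0},
  {"linear": [0.1,-0.15,9.4],"turn": [0,0,0],"claw": 0},
])

```text
t: 3.3
ee_pos: [0.6002, -0.061, 0.152]
tcp_rot: [3.141, -0.001, 0.345]
force: [-0.1, -0.3, -0.4]
finger_gap: 0.0853
```

```bash
python3 - <<'E'
from h import *
for n in ['top','scene']:
    save(n,n+'2'); im=cv2.imread(f'pics/{n}2.png')
    c=(slice(110,235),slice(180,400)) if n=='top' else (slice(180,310),slice(180,410))
    cv2.imwrite(f'pics/{n}2c.png',cv2.resize(im[c],None,fx=3.3,fy=3.3,interpolation=cv2.INTER_CUBIC))
E
```

```text
(no output)
```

View pics/scene2c.png

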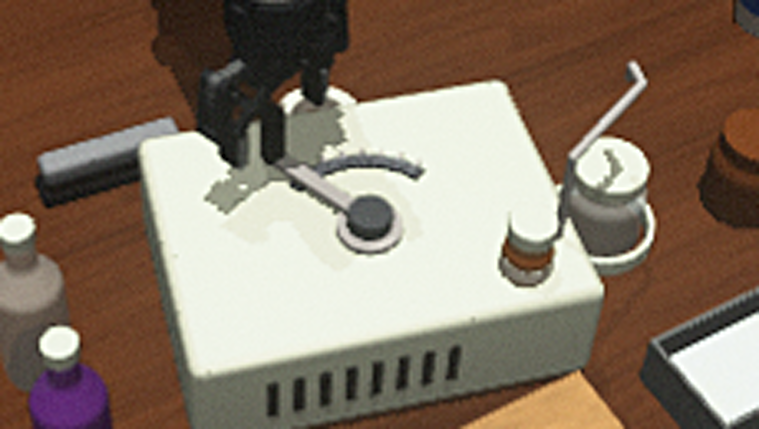

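The knob (crop about 270,135) stands between the open fingers, with the jaws across the arm. Closing now.

>>> drive_tool([
  {"linear": [0,0,0],"turn": [0,0,0],"claw": 255},
  {"linear": [0,0,0],"turn": [0,0,0],"claw": 255},
  {"linear": [0,0,0],"turn": [0,0,0],"claw": 255},
  {"linear": [0,0,0],"turn": [0,0,0],"claw": 255},
  {"linear": [0,0,0],"turn": [0,0,0],"claw": 255},
  {"linear": [0,0,0],"turn": [0,0,0],"claw": 255},
])

```text
t: 4.15
ee_pos: [0.6003, -0.061, 0.1516]
tcp_rot: [3.14, -0.0, 0.346]
force: [1.0, -2.8, 2.5]
finger_gap: 0.0184
```

>>> drive_tool([
  {"linear": [0.01,-0.5,0],"turn": [0,0,2.9],"claw": 255},
  {"linear": [0.01,-0.5,0],"turn": [0,0,2.9],"claw": 255},
])

```text
t: 4.4
ee_pos: [0.5992, -0.0578, 0.1516]
tcp_rot: [3.138, -0.001, 0.297]
force: [1.5, -6.6, 0.8]
finger_gap: 0.0186
```

>>> drive_tool([
  {"linear": [0.01,-0.5,0],"turn": [0,0,2.9],"claw": 255},
  {"linear": [0.01,-0.5,0],"turn": [0,0,2.9],"claw": 255},
])

```text
t: 4.65
ee_pos: [0.5975, -0.0519, 0.1516]
tcp_rot: [3.139, -0.001, 0.245]
force: [1.6, -4.7, 1.9]
finger_gap: 0.0188
```

>>> drive_tool([
  {"linear": [0.01,-0.5,0],"turn": [0,0,2.9],"claw": 255},
  {"linear": [0.01,-0.5,0],"turn": [0,0,2.9],"claw": 255},
])

```text
t: 4.9
ee_pos: [0.5961, -0.0458, 0.1516]
tcp_rot: [3.141, -0.001, 0.195]
force: [0.7, -2.8, 3.1]
finger_gap: 0.0184
```

>>> drive_tool([
  {"linear": [0.01,-0.5,0],"turn": [0,0,2.9],"claw": 255},
  {"linear": [0.01,-0.5,0],"turn": [0,0,2.9],"claw": 255},
])

```text
t: 5.15
ee_pos: [0.5954, -0.0421, 0.1516]
tcp_rot: [3.14, -0.001, 0.145]
force: [0.7, -4.9, 3.9]
finger_gap: 0.0188
```

First click is felt: force peaked at 0.05 rad, hit its low at 0.15 and was back up at 0.20. Position agrees (about 0.20 rad). On to the second.

>>> drive_tool([
  {"linear": [0.01,-0.5,0],"turn": [0,0,2.9],"claw": 255},
  {"linear": [0.01,-0.5,0],"turn": [0,0,2.9],"claw": 255},
])

```text
t: 5.4
ee_pos: [0.5949, -0.0383, 0.1516]
tcp_rot: [3.138, -0.001, 0.096]
force: [1.4, -8.2, 3.0]
finger_gap: 0.0181
```

>>> drive_tool([
  {"linear": [0.01,-0.5,0],"turn": [0,0,2.9],"claw": 255},
  {"linear": [0.01,-0.5,0],"turn": [0,0,2.9],"claw": 255},
])

```text
t: 5.65
ee_pos: [0.5944, -0.032, 0.1516]
tcp_rot: [3.14, -0.001, 0.044]
force: [0.7, -6.1, 3.2]
finger_gap: 0.019
```

>>> drive_tool([
  {"linear": [0.01,-0.5,0],"turn": [0,0,2.9],"claw": 255},
  {"linear": [0.01,-0.5,0],"turn": [0,0,2.9],"claw": 255},
])

```text
t: 5.9
ee_pos: [0.5943, -0.026, 0.1516]
tcp_rot: [3.141, -0.001, -0.007]
force: [1.4, -4.3, 4.1]
finger_gap: 0.0187
```

>>> drive_tool([
  {"linear": [0.01,-0.5,0],"turn": [0,0,2.9],"claw": 255},
  {"linear": [0.01,-0.5,0],"turn": [0,0,2.9],"claw": 255},
])

```text
t: 6.15
ee_pos: [0.5944, -0.0223, 0.1516]
tcp_rot: [3.14, -0.001, -0.057]
force: [0.7, -5.6, 3.9]
finger_gap: 0.0184
```

Second click shows the same force pattern, and geometry gives about 0.40 rad. On to the third, checking before the last step.

>>> drive_tool([
  {"linear": [0.01,-0.5,0],"turn": [0,0,2.9],"claw": 255},
  {"linear": [0.01,-0.5,0],"turn": [0,0,2.9],"claw": 255},
])

```text
t: 6.4
ee_pos: [0.5947, -0.0184, 0.1516]
tcp_rot: [3.138, -0.001, -0.106]
force: [0.9, -8.1, 4.8]
finger_gap: 0.0185
```

>>> drive_tool([
  {"linear": [0.01,-0.5,0],"turn": [0,0,2.9],"claw": 255},
  {"linear": [0.01,-0.5,0],"turn": [0,0,2.9],"claw": 255},
])

```text
t: 6.65
ee_pos: [0.5955, -0.012, 0.1516]
tcp_rot: [3.14, -0.001, -0.158]
force: [0.8, -5.0, 4.2]
finger_gap: 0.0187
```

>>> drive_tool([
  {"linear": [0.01,-0.5,0],"turn": [0,0,2.9],"claw": 255},
  {"linear": [0.01,-0.5,0],"turn": [0,0,2.9],"claw": 255},
])

```text
t: 6.9
ee_pos: [0.5966, -0.0063, 0.1516]
tcp_rot: [3.141, -0.001, -0.209]
force: [1.0, -4.7, 4.9]
finger_gap: 0.0183
```

>>> drive_tool([
  {"linear": [0.01,-0.45,0],"turn": [0,0,2.9],"claw": 255},
  {"linear": [0.01,-0.45,0],"turn": [0,0,2.9],"claw": 255},
  {"linear": [0.01,-0.45,0],"turn": [0,0,2.9],"claw": 255},
  {"linear": [0.01,-0.45,0],"turn": [0,0,2.9],"claw": 255},
])

```text
t: 7.4
ee_pos: [0.5974, -0.0029, 0.1516]
tcp_rot: [3.14, -0.001, -0.258]
force: [1.6, -5.2, 5.1]
finger_gap: 0.0185
```

```bash
python3 - <<'E'
from h import *
for n in ['top','scene']:
    p,d=save(n,n+'3'); im=cv2.imread(f'pics/{n}3.png')
    c=(slice(110,235),slice(140,400)) if n=='top' else (slice(170,310),slice(160,430))
    cv2.imwrite(f'pics/{n}3c.png',cv2.resize(im[c],None,fx=2.9,fy=2.9,interpolation=cv2.INTER_CUBIC))
    for q in ['lever_knob','lever','short_jar']: print(n,q,[(np.round(r['centre'],3),round(r['confidence'],2)) for r in landmark_of(q,n)])
    P=cloud(n,d);z=P[...,2]
    # arm: top 126mm, between 25 and 80 mm of pivot
    r=np.hypot(P[...,0]-.6932,P[...,1]+.0282); a=np.arctan2(P[...,1]+.0282,-(P[...,0]-.6932))
    m=(r>.025)&(r<.075)&(abs(z-.126)<.006)
    if m.any(): print('arm',m.sum(),'angle adv rad',np.median(a[m])+.345)
s=bot.read_state();print(s['t'],s['ee_pos'],s['force'],s['finger_gap'])
E
```

```text
top lever_knob []
top lever []
top short_jar [(array([0.74 , 0.33 , 0.004]), 0.88)]
scene lever_knob [(array([ 0.591, -0.004,  0.173]), 0.74), (array([0.353, 0.48 , 0.003]), 0.53)]
scene lever [(array([ 0.692, -0.027,  0.113]), 0.57)]
scene short_jar [(array([0.745, 0.33 , 0.002]), 0.92), (array([ 0.711,  0.2  , -0.002]), 0.72), (array([ 0.593, -0.002,  0.175]), 0.67)]
arm 81 angle adv rad 0.5838570460799635
7.8 [ 0.59740051 -0.00293203  0.15157033] [ 1.80229996 -4.94005065  4.69487735] 0.018514108821093323
```

View pics/scene3c.png

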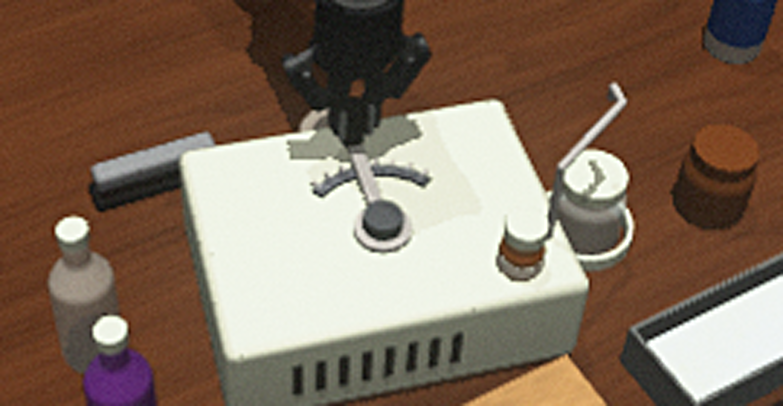

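The lever arm has swung left and the gripper holds the knob (crop 350,130). The jar is still in its bay (595,200). TCP geometry gives 0.60 rad and the camera 0.58. The pose is steady.

```bash
python3 -c "
from h import *
print(bot.sign_off())"
```

```text
the job is handed in; nothing more can be done
None
```

I identified the short wide clear jar in the bay (cap about 85 mm high in both depth images) and moved the dosing lever three clicks. The job is handed in with the gripper still closed on the knob.

- **Clicks:** I advanced in 0.05 rad steps, turning the gripper along with the lever. On each click the resistance rose and then fell. At the first two it was also seen to come back up at the click. At the third it rose only slightly, from 4.7 to 5.2 N. The mean force I measured was about 5 N, lower than the 7–8 N stated.
- **Final angle:** the tool position gives 0.60 rad and the lever arm in the scene camera's depth image gives 0.58 rad. Both are inside the 0.52–0.68 window.
- **Grip:** the opening is steady at 18.5 mm on the 20 mm knob, with about 5 N of spring load.
- **Other objects:** the jar is still in the bay, and nothing in the scene camera's close-up looks displaced. I did not measure the bystanders individually.
- **Checks that failed:** in the last top view the networks found neither the lever nor the knob, both probably hidden by the gripper. They also matched the brown look-alike as a short jar, which I ignored.

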